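Park the microscope accessories on their outlines

ROBOT

A 6-joint arm with a two-finger parallel gripper is mounted at the origin on the work surface. World frame = base frame: x ahead of the robot, y to its left, z up, the work surface at z = 0. Lengths are in mm, angles in rad, forces in N, time in s.
With the tool pointing down it reaches from about 350 to 975 mm from the base axis. Payload 7.1 kg.
Tool frame: the origin (TCP) lies midway between the tips of the shut fingers; the grasp point (between the pads) lies ctrl.tcp_to_grasp behind it (ctrl.tcp_to_grasp is the distance from the TCP to the grasp point, in mm); z points along the fingers, y is the direction in which the jaws open and shut (so a half turn about z gives the same grasp; the last joint's range is limited). The gripper opens to 88 mm and grips with 3 to 60 N. Pads are 20 mm wide; open, the fingers measure 115 mm over their backs; the gripper's body (75 mm by 178 mm) begins 61 mm behind the grasp point.
Start: joints at [-1.279, 0.423, 1.63, -0, 1.089, -0.019], TCP at [191.155, -595.033, 222.675] pointing down, gripper open.
Joint ranges: [-3, 3], [-0.9, 2.11], [0.09, 2.58], [-1.31, 4.45], [0.11, 2.69], [-2.54, 2.54]. Speed limits (rad/s): [2.39, 2.39, 3.01, 3.14, 3.14, 3.14].

INTERFACE

Orientations are given as a rotation vector (axis times angle).
In Python, from workcell import ctrl gives the robot as it stands.
- The arm moves only by the tool play_rows, never from a script. Its argument "increments" is text: rows parted by semicolons, each of 5 numbers parted by spaces: the opening, from 0 (shut) to 1 (fully open), then the shift along the world's x, y, z in m, then the turn about the world's z in degrees. A call has 1 to 20 rows; each row shifts and turns the commanded pose from where the row before left it; what a row does not reach is not made up. A row lasts 1/10 s, in which the tool goes at most 50 mm and 8.59 degrees, less where a joint would pass 70% of its speed; a pose out of reach is approached as far as the arm can. A call is refused whole if a number of a shift passes 0.05 or a number of a turn 8.59, either way. A call with a gripper value outside its range is refused whole. The fingers move at their own pace and stop on an object; the grip force is fixed at half the most. Time passes only in rows, so rows that do not move let the fingers close. It gives the time, the measured TCP pose, the force and the opening at its end, in the units of the state.
- ctrl.get_obs(): the state, without advancing time (a new reading comes with each control period).
- ctrl.get_image(name): name is "scene" or "side" or "wrist"; returns a dict with "img" (480x640x3 uint8, red, green, blue), "range_z" (480x640 float32, mm along the optical axis (not along the pixel's ray), 0 where there is no reading), "vertical_fov" (degrees; the focal length in pixels is half the picture's height over the tangent of half this angle, whatever the lens; pixels are square), "cx", "cy" (the principal point, pixels), "k1" (the pictures are not rectified: a ray, as slopes to the right and down, at radius r is drawn at 1 + k1 r^2 times it, then the intrinsics apply), "origin" and "attitude" of the camera in the world. Camera axes: x right, y down, z forward; pixel columns grow to the right and rows downward; lengths in mm; the calibration is good to about 2 mm. A picture is of the moment at which its call begins.
- ctrl.close_job(): hands the job in, once; it reports no verdict.
The state is a dict: "t": time; "qpos": joint angles; "qvel": joint speeds; "joint_torque": joint torques, N m; "ee_pos": TCP position; "orientation": TCP orientation; "ft_force": force on the tool from outside, world axes, zero at the start; "moment": the same for the moment, N m; "width": finger opening in mm.
Only numpy, scipy, OpenCV 4.12 (cv2) and the standard library are available. Lean on these libraries where they do the work, as an engineer would, in place of code of your own. Each camera call takes 0.05 s, during which the arm holds its last target. There are 200 camera calls.

TASK

The microscope session is over: park each of the four loose accessories (eyepiece, objective, filter cube, phase slider) on the foam tile whose pale outline matches it in shape and size. Each must finish upright, let go of, well inside its outline, with the cube and the slider turned to line up with theirs. They are optics: set them down without tipping or dropping them, and leave the covered dish where it stands.

Things in the scene. Friction and masses are not known exactly. Their poses are not given: they have to be found in the camera images.
- eyepiece: Microscope eyepiece: black round barrel with a thin silvery band low down and a glass lens on top, standing upright on the bench; 42 mm diameter between 12 and 42 mm of height, 38 mm below and at the top edge, 48 mm tall, 80 to 170 g. Origin: centre of the underside, z up along its axis. Any yaw.
- objective: Microscope objective: slim silvery metal cylinder with dark rings, standing upright; 26 mm diameter up to 36 mm of height, then tapering to a 16 mm nose, 44 mm tall, 75 to 155 g. Origin: centre of the underside, z up along its axis. Any yaw.
- cube: Filter cube: dark metal block 40 x 40 mm and 36 mm tall with a round green glass window in its top and a glass window in one side, 70 to 140 g. Origin: centre of the underside, x and y square to its sides, z up. Sides that are turned by a quarter turn fit the outline just as well.
- slider: Phase slider: flat silvery metal bar 90 mm long (x), 30 mm wide (y), 16 mm thick, lying flat, with three round dark windows in a row in its top, 70 to 140 g. Origin: centre of the underside, z up. Turned end for end it fits its outline just as well.
- eyepiece_tile: Fixed flat tile of dark foam, 4 mm thick, 84 x 84 mm, lying on the bench; at its centre a pale inlaid outline, a large circle of 58 mm diameter. Origin: centre of the underside, z up. The top face is 4 mm above the origin. It is the parking place of the eyepiece. It can be anywhere among the loose things, at any yaw within 0.8 rad of straight.
- objective_tile: Fixed flat tile of dark foam, 4 mm thick, 84 x 84 mm, lying on the bench; at its centre a pale inlaid outline, a small circle of 40 mm diameter. Origin: centre of the underside, z up. The top face is 4 mm above the origin. It is the parking place of the objective. It can be anywhere among the loose things, at any yaw within 0.8 rad of straight.
- cube_tile: Fixed flat tile of dark foam, 4 mm thick, 84 x 84 mm, lying on the bench; at its centre a pale inlaid outline, a square of 54 x 54 mm. Origin: centre of the underside, z up, x and y along the square's sides. The top face is 4 mm above the origin. It is the parking place of the filter cube. It can be anywhere among the loose things, at any yaw within 0.8 rad of straight.
- slider_tile: Fixed flat tile of dark foam, 4 mm thick, 126 (x) x 70 (y) mm, lying on the bench; at its centre a pale inlaid outline, a rectangle of 106 (x) x 46 (y) mm. Origin: centre of the underside, z up, x along the rectangle's length. The top face is 4 mm above the origin. It is the parking place of the phase slider. It can be anywhere among the loose things, at any yaw within 0.8 rad of straight.
- dish: Bystander: loose covered culture dish, 64 mm diameter, 16 mm tall, orange disc under the cover. Origin: centre of the underside. Accessories, tiles and dish have centres at least 100 mm apart. A marker (13 mm thick) and a small jar (38 mm diameter, 45 mm tall) are nearer the robot: x below 0.36 m, y between -0.05 and 0.17 m; a blue cap and an eraser (10 mm tall) lie in gaps.

How it is judged:
By the outcome, as a careful person would: the job done as asked, in the order asked, and still so for the second after the job is handed in, with the robot touching nothing.
It also fails if it takes over 128 s, if anything falls off the work surface, if the arm or the gripper's body presses on something with over 40 N, if the wrist force passes 120 N, or if a joint passes its speed limit or range.

## Working session

There is one attempt and no reset: what is moved stays moved. The work goes in short steps, Python scripts to look and compute and a tool call to move; the robot and the scene stay as the last step left them, time stands still between calls to the robot, and variables do not carry over. Pictures are saved under pics/ and viewed, on a budget of 14 in all, crops included, one or two more only if the job needs it, and the job is handed in when it is done.

Besides the shell and the picture viewer there is one more tool, called after "Request:" as name(argument=value, ...), one argument or row to a line, values as JSON. play_rows: Moves the arm, as the interface text tells. Its arguments: {"type":"object","properties":{"increments":{"type":"string"}},"required":["increments"]}

```bash
ls; mkdir -p pics; cat > h.py <<'E'
import numpy as np, cv2
from workcell import ctrl
from scipy.spatial.transform import Rotation as R
def att(a):
    a=np.array(a,float)
    return a if a.shape==(3,3) else (R.from_rotvec(a).as_matrix() if a.size==3 else R.from_quat(a).as_matrix())
def get(n,save=None):
    d=ctrl.get_image(n)
    if save: cv2.imwrite('pics/'+save,d['img'][:,:,::-1])
    h=d['img'].shape[0]; f=h/2/np.tan(np.radians(d['vertical_fov'])/2)
    d['K']=np.array([[f,0,d['cx']],[0,f,d['cy']],[0,0,1.]]); d['R']=att(d['attitude']); d['o']=np.array(d['origin'],float)
    return d
def slopes(d,uv):
    uv=np.array(uv,float).reshape(-1,1,2)
    return cv2.undistortPoints(uv,d['K'],np.array([d['k1'],0,0,0,0.]))[:,0]
def plane(d,uv,z):
    s=slopes(d,uv); r=np.c_[s,np.ones(len(s))]@d['R'].T
    return d['o']+r*((z-d['o'][2])/r[:,2])[:,None]
def cloud(d):
    v,u=np.mgrid[0:480,0:640]; s=slopes(d,np.c_[u.ravel(),v.ravel()]); z=d['range_z'].ravel()
    return (d['o']+(np.c_[s,np.ones(len(s))]*z[:,None])@d['R'].T).reshape(480,640,3)
E
python3 - <<'E'
from h import *
print(ctrl.get_obs(), ctrl.tcp_to_grasp)
for n in ('scene','side','wrist'):
    d=get(n,n+'0.png'); print(n,d['origin'],d['attitude'],d['vertical_fov'],d['cx'],d['cy'],d['k1'])
    np.savez('pics/'+n+'0.npz',**{k:d[k] for k in d})
E
```

```text
pics
{'t': 0.0, 'qpos': array([-1.27898849e+00,  4.23876278e-01,  1.63072634e+00, -4.19015460e-05,
        1.08859478e+00, -1.89987228e-02]), 'qvel': array([-0.00100568, -0.00064306, -0.00083   ,  0.00063622,  0.00169985,
        0.00226669]), 'joint_torque': array([ 4.46161421e-04, -5.44629407e+01, -2.73673546e+01,  6.42052386e-02,
        2.28650233e-02, -1.06412872e-04]), 'ee_pos': array([ 190.98810643, -594.4911213 ,  221.86530242]), 'orientation': array([-3.10216347e+00, -4.86035989e-01,  4.00320106e-04]), 'ft_force': array([ 0.06195975, -0.248138  ,  0.76988145]), 'moment': array([-0.05000424,  0.02895309, -0.03950585]), 'width': 87.99893588614593} 18.700000000000003
scene [1376.80542671 -582.73730474  986.63988951] [-2.08467835 -1.09877845  0.50172224] 43.07473664474138 315.7490166017341 242.4046833174482 -0.0009768266537346373
side [106.12987471 799.49107592 549.20136337] [-0.5751529   2.4749405  -1.43137958] 54.24615353172122 326.6786435498752 234.9080732595088 0.007998191945050354
wrist [ 254.42427399 -574.41453847  382.90438791] [ 2.36988115 -1.72778817 -0.21860739] 63.30814499962378 319.5189193887719 244.20180436620814 -0.04855409320642347
```

View pics/scene0.png

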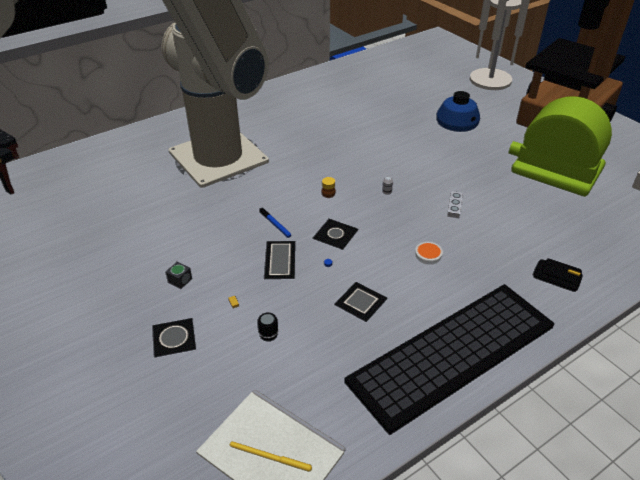

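View pics/side0.png

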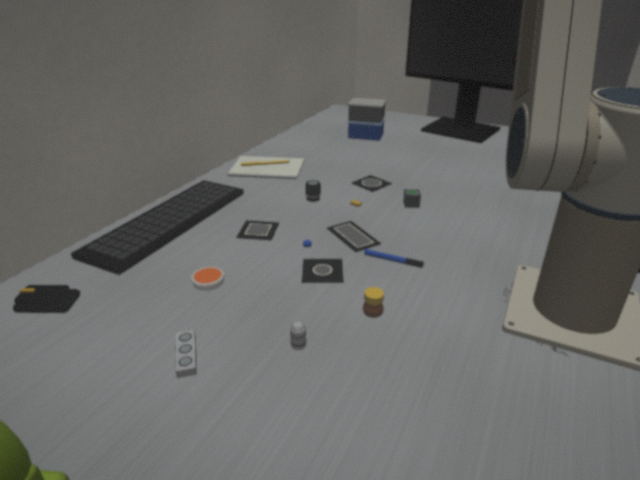

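The scene view shows the following, in pixels:
- **Accessories:** eyepiece (268,325), cube (178,272), objective (388,185), slider (455,204).
- **Tiles:** eyepiece tile (174,337), objective tile (336,233), cube tile (361,300), slider tile (280,259).
- **Other things:** dish (429,252), cap (328,262), eraser (234,301), jar (328,187).

The side view agrees with this layout.

```bash
cat > coarse.py <<'E'
from h import *
def load(n): 
    z=np.load('pics/'+n+'0.npz'); return {k:z[k] for k in z.files}
def tiles(d,seeds,z=4,thr=75):
    g=d['img'].max(2).astype(np.uint8)
    m=(g<thr).astype(np.uint8)
    m=cv2.morphologyEx(m,cv2.MORPH_CLOSE,np.ones((3,3),np.uint8))
    cs,_=cv2.findContours(m,cv2.RETR_EXTERNAL,cv2.CHAIN_APPROX_NONE)
    for n,s in seeds.items():
        for c in cs:
            if cv2.pointPolygonTest(c,s,True)>-3 and len(c)>20:
                p=plane(d,c[:,0].astype(float),z)[:,:2].astype(np.float32)
                (x,y),(w,h),a=cv2.minAreaRect(p); print(n,'c %.1f %.1f size %.1f %.1f ang %.1f'%(x,y,w,h,a))
if __name__=='__main__':
    d=load('scene')
    tiles(d,dict(eyeT=(174,337),objT=(336,233),cubeT=(361,300),slT=(280,259)))
    P=cloud(d)
    for n,(u,v) in dict(eye=(268,325),cube=(178,272),obj=(388,185),slider=(455,204),dish=(429,252),cap=(328,262),eraser=(234,301),jar=(328,187),marker=(275,222)).items():
        w=P[v-16:v+17,u-16:u+17].reshape(-1,3); w=w[(w[:,2]>7)&(w[:,2]<80)]
        print(n,len(w),'c',np.round((w.min(0)+w.max(0))/2,0),'ext',np.round(np.ptp(w,0)),'top',np.round(np.percentile(w[:,2],95),1), cv2.minAreaRect(w[w[:,2]>np.percentile(w[:,2],95)-6][:,:2].astype(np.float32)))
E
python3 coarse.py
```

```text
eyeT c 539.8 -381.1 size 83.3 85.7 ang 69.6
objT c 465.4 82.9 size 83.9 86.1 ang 26.5
cubeT c 679.6 -2.1 size 84.1 85.3 ang 18.8
slT c 466.1 -77.3 size 68.7 127.4 ang 56.3
eye 486 c [ 618. -208.   31.] ext [98. 60. 48.] top 52.6 ((645.422607421875, -217.37513732910156), (40.0723762512207, 38.36669158935547), 7.345798492431641)
cube 477 c [ 390. -299.   25.] ext [102.  77.  36.] top 40.5 ((396.2171325683594, -301.66156005859375), (43.12438201904297, 43.4577522277832), 23.72246551513672)
obj 188 c [393. 304.  29.] ext [144. 115.  45.] top 47.1 ((406.9127197265625, 291.1900634765625), (19.199703216552734, 21.758670806884766), 36.92205810546875)
slider 322 c [548. 396.  17.] ext [128. 121.  19.] top 22.9 ((555.2678833007812, 395.6302185058594), (29.442834854125977, 95.44408416748047), 40.940547943115234)
dish 489 c [647. 224.  16.] ext [113. 115.  17.] top 22.0 ((655.5264892578125, 214.94998168945312), (62.651512145996094, 64.23570251464844), 47.58473587036133)
cap 76 c [534.  18.  13.] ext [103. 101.  11.] top 15.8 ((530.1912231445312, 30.664058685302734), (19.928874969482422, 75.50089263916016), 27.939512252807617)
eraser 84 c [ 517. -235.   12.] ext [69. 30. 10.] top 14.7 ((528.0679321289062, -235.01480102539062), (15.885885238647461, 31.474435806274414), 82.70338439941406)
jar 278 c [304. 178.  30.] ext [155. 136.  45.] top 49.7 ((327.57037353515625, 157.7892608642578), (31.332189559936523, 39.803829193115234), 55.36452102661133)
marker 237 c [349. -16.  14.] ext [138.  81.  13.] top 17.3 ((352.5243225097656, -23.030723571777344), (129.62661743164062, 15.922852516174316), 2.031334400177002)
```

```bash
cat >> h.py <<'E'
def jaw(o=None):
    o=o or ctrl.get_obs(); y=R.from_rotvec(o['orientation']).as_matrix()[:,1]
    return np.degrees(np.arctan2(y[1],y[0]))%180
def rep():
    o=ctrl.get_obs(); print('t %.2f'%o['t'],'tcp',np.round(o['ee_pos'],1),'jaw %.1f'%jaw(o),'F',np.round(o['ft_force'],1),'w %.1f'%o['width'],'q6 %.2f'%o['qpos'][5])
E
python3 - <<'E'
from h import *
z=np.load('pics/wrist0.npz'); d={k:z[k] for k in z.files}
rep(); p=plane(d,[[320,240],[0,0],[639,0],[0,479],[639,479]],0); print(np.round(p))
o=ctrl.get_obs(); Rt=R.from_rotvec(o['orientation']).as_matrix()
print('tool frame pts',np.round((p-o['ee_pos'])@Rt), 'tool x,y',np.round(Rt[:,:2].T,2))
E
```

```text
t 0.15 tcp [ 191.  -594.7  222.1] jaw 107.8 F [ 0.8 -0.2 -0.1] w 87.8 q6 -0.02
[[  166.  -603.     0.]
 [  292.  -252.     0.]
 [  472.  -813.     0.]
 [ -262.  -307.     0.]
 [   -9. -1089.     0.]]
tool frame pts [[ -27.    0.  222.]
 [ 201. -295.  222.]
 [ 201.  294.  222.]
 [-343. -412.  223.]
 [-342.  410.  222.]] tool x,y [[ 0.95  0.31  0.  ]
 [ 0.31 -0.95 -0.  ]]
```

View pics/wrist0.png

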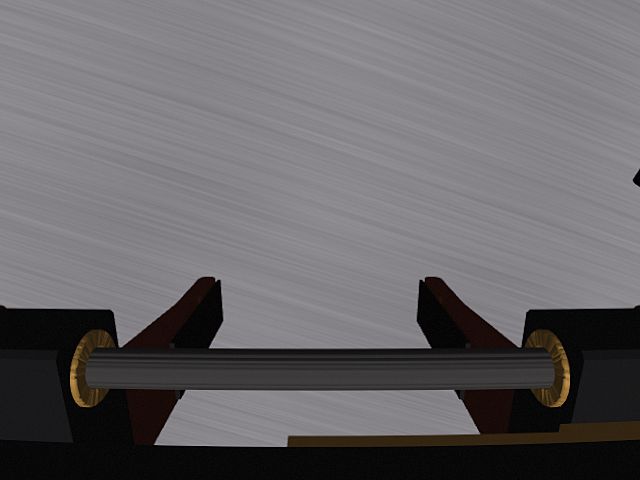

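The wrist view shows bare bench between the open fingers, at about (220,300) and (430,300). The useful area lies ahead of the TCP along tool x. I'll hover near the eyepiece tile first, on the way to the eyepiece.

Request:
play_rows(
  increments="1 .02 .014 0 0;1 .038 .026 0 0;1 .038 .026 0 0;1 .038 .026 0 0;1 .038 .026 0 0;1 .038 .026 0 0;1 .038 .026 0 0;1 .036 .023 0 0;1 0 0 0 0;1 0 0 0 0;1 0 0 0 0",
)

```text
t: 1.25
ee_pos: [474.2, -402.4, 222.4]
orientation: [-3.103, -0.485, 0.001]
ft_force: [-0.5, 0.0, -0.3]
width: 87.9
```

```bash
cat > w.py <<'E'
from h import *
def shot(n,cam='wrist'):
    d=get(cam,n+'.png'); np.savez('pics/'+n+'.npz',**d); rep(); return d
def blobs(d,mask,z,minpx=150,near=None):
    cs,_=cv2.findContours(mask.astype(np.uint8),cv2.RETR_EXTERNAL,cv2.CHAIN_APPROX_NONE)
    for c in cs:
        if cv2.contourArea(c)<minpx: continue
        p=plane(d,c[:,0].astype(float),z)[:,:2].astype(np.float32)
        (x,y),(w,h),a=cv2.minAreaRect(p); bx=cv2.boundingRect(c)
        if near is not None and np.hypot(x-near[0],y-near[1])>60: continue
        print('z%d c %.1f %.1f size %.1f %.1f ang %.1f'%(z,x,y,w,h,a),'px',bx,'fill %.2f'%(cv2.contourArea(p)/(w*h+1e-6)))
E
python3 - <<'E'
from w import *
d=shot('w1'); g=d['img'].max(2)
near=(540,-381)
print('dark');blobs(d,g<60,4,1500,near)
E
```

```text
t 1.30 tcp [ 474.  -402.7  222.5] jaw 107.7 F [ 0.4 -0.7  0.1] w 87.6 q6 0.54
dark
z4 c 541.3 -383.2 size 83.5 83.4 ang 69.5 px (261, 77, 123, 126) fill 0.98
```

View pics/w1.png

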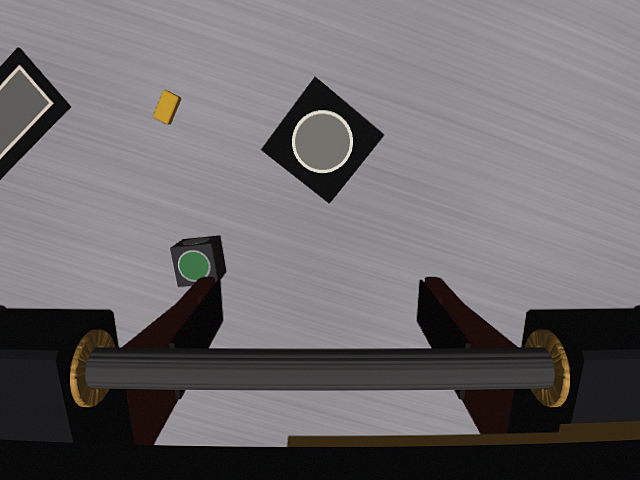

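The eyepiece tile shows at (322,140), measuring 83.5 mm square as it should, centred at (541.3,-383.2). The eraser is at (167,107) and the cube at (194,265). Next is the eyepiece.

Request:
play_rows(
  increments="1 .012 .02 0 0;1 .022 .037 0 0;1 .022 .037 0 0;1 .022 .037 0 0;1 .016 .029 0 0;1 0 0 0 0;1 0 0 0 0;1 0 0 0 0",
)

```text
t: 2.1
ee_pos: [568.3, -243.5, 222.7]
orientation: [3.104, 0.484, -0.0]
ft_force: [0.1, -0.8, -0.0]
width: 87.4
```

```bash
python3 - <<'E'
from w import *
d=shot('w2'); g=d['img'].max(2)
near=(645,-217)
for z in (48,42): print('dark');blobs(d,g<70,z,800,near)
E
```

```text
t 2.15 tcp [ 568.3 -243.6  222.7] jaw 107.7 F [0.1 0.2 0.3] w 87.9 q6 0.84
dark
z48 c 645.3 -217.1 size 39.3 39.1 ang 17.7 px (294, 102, 48, 50) fill 0.80
dark
z42 c 645.5 -217.0 size 40.0 39.8 ang 17.7 px (294, 102, 48, 50) fill 0.80
```

View pics/w2.png

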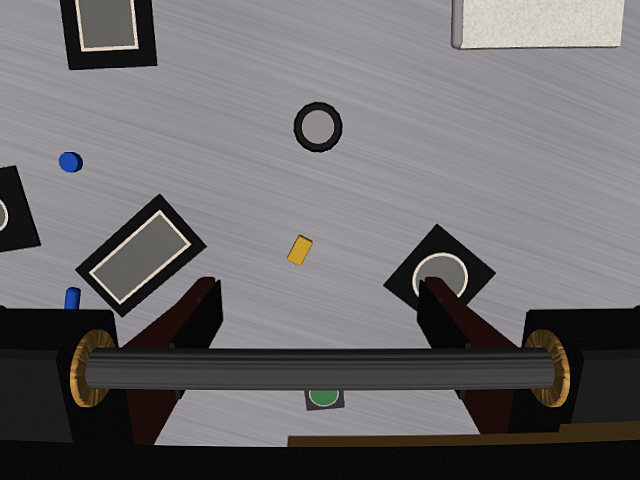

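The eyepiece shows at (318,127) with a 39–40 mm top, centred at (645.4,-217.1). I'll move over it, descend and grip.

Request:
play_rows(
  increments="1 .026 .009 -.02 0;1 .027 .009 -.03 0;1 .024 .0085 -.03 0;1 0 0 -.035 0;1 0 0 -.035 0;1 0 0 -.03 0;1 0 0 -.02 0;1 0 0 -.0115 0;1 0 0 -.003 0;1 0 0 0 0;1 0 0 0 0;0 0 0 0 0;0 0 0 0 0;0 0 0 0 0;0 0 0 0 0;0 0 0 0 0;0 0 0 0 0;0 0 0 0 0",
)

```text
t: 3.95
ee_pos: [646.2, -215.5, 8.2]
orientation: [3.104, 0.486, 0.0]
ft_force: [-0.8, -1.2, 0.9]
width: 41.5
```

```bash
python3 -c "
from w import *
rep()"
```

```text
t 3.95 tcp [ 646.2 -215.5    8.2] jaw 107.8 F [-0.8 -1.2  0.9] w 41.5 q6 0.92
```

Gripped at 41.5 mm. Next: lift, carry to the tile and lower.

Request:
play_rows(
  increments="0 0 0 .01 0;0 0 0 .025 0;0 0 0 .035 0;0 -.008 -.012 .01 0;0 -.02 -.032 0 0;0 -.025 -.04 0 0;0 -.025 -.04 0 0;0 -.019 -.03 0 0;0 -.008 -.0137 0 0;0 0 0 0 0;0 0 0 -.02 0;0 0 0 -.03 0;0 0 0 -.015 0;0 0 0 -.006 0;0 0 0 -.003 0;0 0 0 0 0;0 0 0 0 0;0 0 0 0 0",
)

```text
t: 5.75
ee_pos: [541.8, -383.6, 15.2]
orientation: [3.103, 0.486, 0.002]
ft_force: [0.7, -0.8, 0.0]
width: 41.5
```

```bash
python3 -c "
from w import *
rep()"
```

```text
t 5.75 tcp [ 541.8 -383.6   15.2] jaw 107.8 F [ 0.7 -0.8  0. ] w 41.5 q6 0.63
```

Request:
play_rows(
  increments="0 0 0 -.002 0;0 0 0 -.0006 0;0 0 0 0 0;0 0 0 -.0004 0;0 0 0 0 0",
)

```text
t: 6.25
ee_pos: [541.4, -383.4, 12.2]
orientation: [3.103, 0.486, 0.001]
ft_force: [-0.8, 1.7, 7.1]
width: 41.8
```

The object has seated (about 7 N up). I'll let go, rise and back off for a look.

Request:
play_rows(
  increments="0.6 0 0 0 0;0.6 0 0 0 0;1 0 0 0 0;1 0 0 0 0;1 0 0 0 0;1 0 0 .015 0;1 0 0 .035 0;1 -.005 -.002 .045 0;1 -.02 -.007 .045 0;1 -.025 -.008 .045 0;1 -.02 -.006 .025 0;1 0 0 0 0;1 0 0 0 0;1 0 0 0 0",
)

```text
t: 7.65
ee_pos: [472.1, -405.1, 218.2]
orientation: [-3.102, -0.486, 0.002]
ft_force: [-0.3, -1.4, 0.4]
width: 87.6
```

```bash
python3 - <<'E'
from w import *
d=shot('w3'); g=d['img'].max(2)
P=cloud(d); w=P[:280].reshape(-1,3); w=w[(np.hypot(w[:,0]-541,w[:,1]+383)<45)]
print('top z',np.percentile(w[:,2],98)); 
# lens (grey) disc inside dark ring at top; tile outline
m=(g>60); blobs(d,m,4,200,(541,-383)); blobs(d,m,48,200,(541,-383)); blobs(d,g<60,4,800,(541,-383))
cv2.imwrite('pics/w3c.png',d['img'][50:280,200:450,::-1].repeat(2,0).repeat(2,1))
E
```

```text
t 7.70 tcp [ 472.2 -405.   217.8] jaw 107.8 F [-0.3  0.4 -0.5] w 87.8 q6 0.53
top z 379.135069255736
z4 c 497.3 -396.1 size 343.1 688.2 ang 17.8 px (0, 0, 640, 349) fill 0.79
z48 c 501.8 -394.8 size 302.9 607.5 ang 17.8 px (0, 0, 640, 349) fill 0.79
z4 c 541.2 -383.2 size 83.2 83.3 ang 69.5 px (259, 73, 124, 128) fill 0.98
```

View pics/w3c.png

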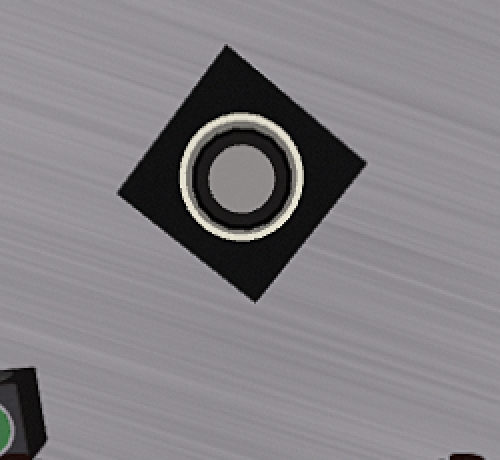

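The eyepiece stands upright, concentric with its ring in the crop: ring centre (242,177), lens centre (242,179). Now to the objective tile.

Request:
play_rows(
  increments="1 -.004 .022 0 0;1 -.008 .045 0 0;1 -.008 .045 0 0;1 -.008 .045 0 0;1 -.008 .045 0 0;1 -.008 .045 0 0;1 -.008 .045 0 0;1 -.008 .045 0 0;1 -.008 .045 0 0;1 -.008 .045 0 0;1 -.006 .036 0 0;1 0 0 0 0;1 0 0 0 0;1 0 0 0 0",
)

```text
t: 9.1
ee_pos: [390.1, 56.7, 218.8]
orientation: [3.104, 0.486, -0.002]
ft_force: [0.1, -0.6, -1.1]
width: 87.6
```

```bash
python3 - <<'E'
from w import *
d=shot('w4'); g=d['img'].max(2)
for n in ((465,83),(680,-2),(466,-77)): blobs(d,g<60,4,800,n)
E
```

```text
t 9.15 tcp [390.2  56.4 218.9] jaw 107.8 F [ 0.6 -0.4  0.4] w 88.0 q6 1.37
z4 c 467.6 80.5 size 83.3 83.2 ang 26.4 px (270, 76, 101, 105) fill 0.97
z4 c 468.2 -78.9 size 70.2 125.3 ang 56.4 px (406, 112, 145, 136) fill 0.97
```

Request:
play_rows(
  increments="1 -.006 .02 0 0;1 -.012 .043 0 0;1 -.012 .043 0 0;1 -.012 .043 0 0;1 -.012 .043 0 0;1 -.005 .018 0 0;1 0 0 0 0;1 0 0 0 0;1 0 0 0 0",
)

```text
t: 10.05
ee_pos: [331.6, 265.7, 219.1]
orientation: [3.104, 0.483, -0.001]
ft_force: [-0.2, 1.3, 0.3]
width: 87.6
```

```bash
python3 - <<'E'
from w import *
d=shot('w5'); im=d['img'].astype(int); P=cloud(d)
w=P[:270].reshape(-1,3); near=np.hypot(w[:,0]-407,w[:,1]-291)<35
bench=np.median(w[:,2]); m=((P[:,:,2]>bench+15)&(np.hypot(P[:,:,0]-407,P[:,:,1]-291)<40)); m[290:]=0
print('bench',bench,'top',P[m][:,2].max()-bench)
top=m&(P[:,:,2]>bench+39)
blobs(d,top,44,20)
sh=m&(P[:,:,2]>bench+30); blobs(d,sh,36,20)
E
```

```text
t 10.10 tcp [331.6 265.7 219.2] jaw 107.7 F [ 0.6 -0.9  0.5] w 87.7 q6 1.91
bench -1.041508343160018 top 381.0621203376696
z44 c 406.1 292.5 size 21.7 21.7 ang 17.7 px (303, 116, 27, 28) fill 0.72
z36 c 406.2 293.1 size 25.6 24.7 ang 17.7 px (301, 114, 30, 32) fill 0.77
```

View pics/w5.png

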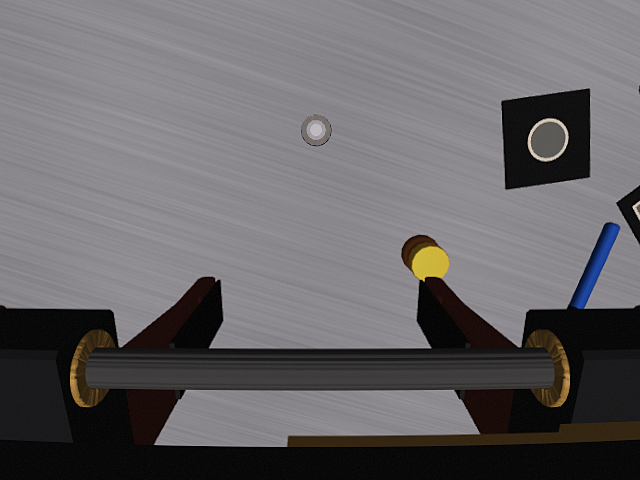

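The objective shows at (316,130) with a 25 mm shoulder, so it is at about (406.2,292.8). The jar at (430,262) is well clear. Descend and grip.

Request:
play_rows(
  increments="1 .025 .009 -.02 0;1 .026 .009 -.03 0;1 .0236 .0091 -.03 0;1 0 0 -.035 0;1 0 0 -.035 0;1 0 0 -.03 0;1 0 0 -.02 0;1 0 0 -.01 0;1 0 0 -.003 0;1 0 0 0 0;1 0 0 0 0;0 0 0 0 0;0 0 0 0 0;0 0 0 0 0;0 0 0 0 0;0 0 0 0 0;0 0 0 0 0;0 0 0 0 0;0 0 0 0 0",
)

```text
t: 12.0
ee_pos: [405.8, 294.2, 6.3]
orientation: [3.104, 0.486, -0.0]
ft_force: [-0.4, -1.4, 1.4]
width: 27.4
```

Request:
play_rows(
  increments="0 0 0 0 0;0 0 0 0 0;0 0 0 .01 0;0 0 0 .025 0;0 0 0 .035 0;0 .006 -.02 .01 0;0 .012 -.042 0 0;0 .012 -.042 0 0;0 .012 -.042 0 0;0 .012 -.042 0 0;0 .0078 -.0257 0 0;0 0 0 0 0;0 0 0 -.02 0;0 0 0 -.03 0;0 0 0 -.015 0;0 0 0 -.006 0;0 0 0 -.003 0;0 0 0 0 0;0 0 0 0 0",
)

```text
t: 13.9
ee_pos: [468.1, 80.8, 13.1]
orientation: [-3.104, -0.487, -0.002]
ft_force: [-0.5, 0.7, -2.0]
width: 25.2
```

Request:
play_rows(
  increments="0 0 0 -.002 0;0 0 0 -.0006 0;0 0 0 0 0;0 0 0 -.0004 0;0 0 0 0 0",
)

```text
t: 14.4
ee_pos: [468.0, 80.6, 10.3]
orientation: [-3.104, -0.486, -0.002]
ft_force: [-2.0, -0.2, 10.4]
width: 25.2
```

Request:
play_rows(
  increments="0.45 0 0 0 0;0.45 0 0 0 0;1 0 0 0 0;1 0 0 0 0;1 0 0 0 0;1 0 0 0 0;1 0 0 .015 0;1 0 0 .035 0;1 -.005 -.002 .045 0;1 -.024 -.008 .045 0;1 -.026 -.008 .045 0;1 -.021 -.006 .025 0;1 0 0 0 0;1 0 0 0 0;1 0 0 0 0",
)

```text
t: 15.9
ee_pos: [393.8, 57.2, 214.8]
orientation: [-3.104, -0.486, 0.002]
ft_force: [-0.0, 1.0, -0.3]
width: 87.9
```

```bash
python3 - <<'E'
from w import *
d=shot('w6'); g=d['img'].max(2)
cv2.imwrite('pics/w6c.png',d['img'][50:280,200:450,::-1].repeat(2,0).repeat(2,1))
E
```

```text
t 15.95 tcp [393.7  57.2 214.5] jaw 107.8 F [-0.8 -0.8  0.3] w 87.9 q6 1.37
```

View pics/w6c.png

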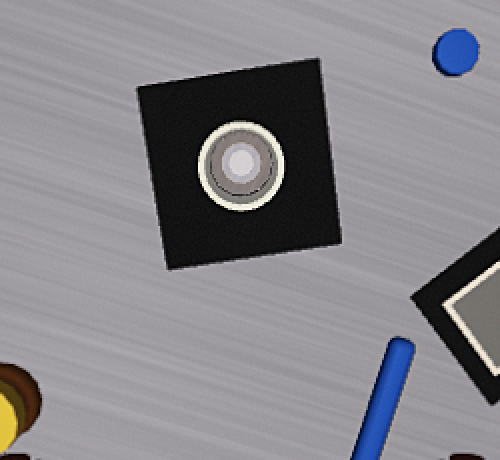

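The objective is upright, concentric with its ring at crop (241,166). Now the cube tile, then the cube.

Request:
play_rows(
  increments="1 .02 -.008 0 0;1 .042 -.017 0 0;1 .042 -.017 0 0;1 .042 -.017 0 0;1 .042 -.017 0 0;1 .022 -.008 0 0;1 0 0 0 0;1 0 0 0 0;1 0 0 0 0",
)

```text
t: 16.85
ee_pos: [602.1, -26.3, 214.4]
orientation: [-3.103, -0.487, 0.004]
ft_force: [0.9, -0.2, -0.4]
width: 88.0
```

```bash
python3 - <<'E'
from w import *
d=shot('w7'); g=d['img'].max(2)
for n in ((680,-2),): blobs(d,g<60,4,800,n)
E
```

```text
t 16.90 tcp [602.2 -26.3 215. ] jaw 107.8 F [-0.6 -0.7 -0.3] w 87.9 q6 1.20
z4 c 681.4 -4.3 size 83.3 83.0 ang 18.7 px (277, 79, 93, 95) fill 0.98
```

Request:
play_rows(
  increments="1 -.02 -.021 0 0;1 -.033 -.035 0 0;1 -.033 -.035 0 0;1 -.033 -.035 0 0;1 -.033 -.035 0 0;1 -.033 -.035 0 0;1 -.033 -.035 0 0;1 -.033 -.035 0 0;1 -.033 -.034 0 0;1 0 0 0 0;1 0 0 0 0;1 0 0 0 0",
)

```text
t: 18.1
ee_pos: [320.0, -325.9, 215.9]
orientation: [-3.103, -0.488, -0.001]
ft_force: [-0.3, -0.3, 0.3]
width: 87.7
```

```bash
python3 - <<'E'
from w import *
d=shot('w8'); g=d['img'].max(2)
blobs(d,g<75,36,600,(396,-302)); 
im=d['img'].astype(int); gr=(im[:,:,1]-np.maximum(im[:,:,0],im[:,:,2])>25); print('window'); blobs(d,gr,36,100)
cv2.imwrite('pics/w8c.png',d['img'][50:280,200:450,::-1].repeat(2,0).repeat(2,1))
E
```

```text
t 18.15 tcp [ 320.3 -325.7  215.8] jaw 107.9 F [0.1 0.7 0.6] w 87.6 q6 0.44
z36 c 396.5 -302.5 size 39.7 40.0 ang 23.6 px (296, 103, 51, 53) fill 0.95
window
z36 c 396.7 -302.4 size 26.9 27.0 ang 17.9 px (305, 112, 33, 34) fill 0.78
```

View pics/w8c.png

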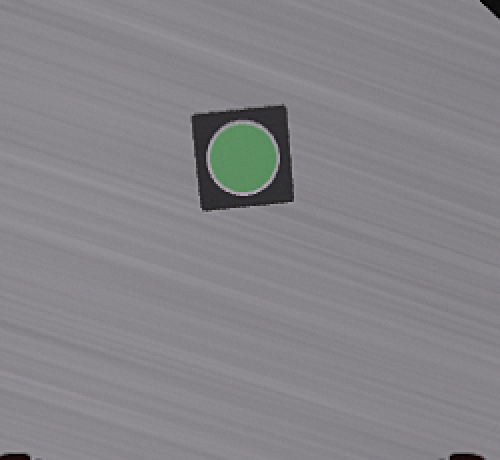

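The cube shows at crop (243,158), 40 × 40 mm, at (396.6,-302.5) with its sides at 23.6°. I'll turn the jaws +5.7° and grip. The tile is at 18.7°.

Request:
play_rows(
  increments="1 .025 .008 -.02 2.9;1 .027 .008 -.03 2.8;1 .0243 .0072 -.03 0;1 0 0 -.035 0;1 0 0 -.035 0;1 0 0 -.03 0;1 0 0 -.017 0;1 0 0 -.008 0;1 0 0 -.003 0;1 0 0 0 0;1 0 0 0 0;0 0 0 0 0;0 0 0 0 0;0 0 0 0 0;0 0 0 0 0;0 0 0 0 0;0 0 0 0 0;0 0 0 0 0;0 0 0 0 0",
)

```text
t: 20.05
ee_pos: [395.8, -303.7, 7.7]
orientation: [-3.076, -0.64, 0.0]
ft_force: [0.9, 0.4, 0.4]
width: 40.0
```

```bash
python3 -c "
from w import *
rep()"
```

```text
t 20.05 tcp [ 395.8 -303.7    7.7] jaw 113.5 F [0.9 0.4 0.4] w 40.0 q6 0.48
```

Request:
play_rows(
  increments="0 0 0 .01 0;0 0 0 .025 0;0 0 0 .035 0;0 .015 .015 .01 0;0 .03 .032 0 -1;0 .033 .034 0 -1;0 .033 .034 0 -1;0 .033 .034 0 -1;0 .033 .034 0 -.8;0 .033 .034 0 0;0 .033 .034 0 0;0 .028 .03 0 0;0 .0146 .0184 0 0;0 0 0 0 0;0 0 0 -.02 0;0 0 0 -.03 0;0 0 0 -.015 0;0 0 0 -.008 0;0 0 0 0 0;0 0 0 0 0",
)

```text
t: 22.05
ee_pos: [682.0, -4.6, 15.6]
orientation: [3.1, 0.51, 0.001]
ft_force: [-0.9, 0.1, -0.1]
width: 39.7
```

```bash
python3 -c "
from w import *
rep()"
```

```text
t 22.05 tcp [682.   -4.6  15.6] jaw 108.7 F [-0.9  0.1 -0.1] w 39.7 q6 1.22
```

Yaw is 108.7°, as wanted. Lower to about 11.7.

Request:
play_rows(
  increments="0 0 0 -.0025 0;0 0 0 -.001 0;0 0 0 0 0;0 0 0 -.0005 0;0 0 0 0 0",
)

```text
t: 22.55
ee_pos: [681.9, -4.3, 11.8]
orientation: [3.1, 0.511, 0.001]
ft_force: [-1.2, -0.5, 5.4]
width: 39.9
```

Request:
play_rows(
  increments="0.6 0 0 0 0;0.6 0 0 0 0;1 0 0 0 0;1 0 0 0 0;1 0 0 0 0;1 0 0 .015 0;1 0 0 .035 0;1 -.005 -.002 .045 0;1 -.024 -.008 .045 0;1 -.026 -.008 .045 0;1 -.021 -.006 .02 0;1 0 0 0 0;1 0 0 0 0;1 0 0 0 0",
)

```text
t: 23.95
ee_pos: [607.7, -27.4, 211.2]
orientation: [-3.1, -0.511, 0.002]
ft_force: [0.0, -0.0, -0.4]
width: 88.0
```

```bash
python3 - <<'E'
from w import *
d=shot('w9'); g=d['img'].max(2)
im=d['img'].astype(int); gr=(im[:,:,1]-np.maximum(im[:,:,0],im[:,:,2])>25); blobs(d,gr,40,100); blobs(d,g<60,4,2000,(681,-4))
cv2.imwrite('pics/w9c.png',d['img'][50:280,200:450,::-1].repeat(2,0).repeat(2,1))
E
```

```text
t 24.00 tcp [607.6 -27.3 210.7] jaw 108.7 F [0.6 0.4 0.5] w 87.9 q6 1.18
z40 c 682.9 -3.5 size 26.3 27.2 ang 18.7 px (305, 113, 34, 34) fill 0.79
z4 c 681.4 -4.3 size 83.3 83.3 ang 18.7 px (276, 85, 93, 95) fill 0.98
```

View pics/w9c.png

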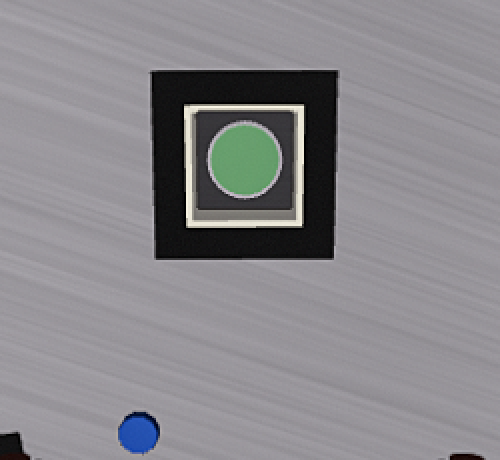

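The cube is inside its square and parallel to it, with window centre (682.9,-3.5) against tile centre (681.4,-4.3). Now the slider, turning the jaws by +112°.

Request:
play_rows(
  increments="1 0 .015 0 4;1 0 .026 0 8;1 0 .026 0 8;1 0 .026 0 8;1 0 .026 0 8;1 0 .026 0 8;1 0 .026 0 8;1 0 .026 0 8;1 0 .026 0 8;1 0 .026 0 8;1 0 .026 0 8;1 0 .026 0 8;1 0 .026 0 8;1 -.003 .026 0 8;1 0 .012 0 4.2;1 0 0 0 0;1 0 0 0 0;1 0 0 0 0",
)

```text
t: 25.8
ee_pos: [604.5, 336.6, 211.2]
orientation: [-1.308, -2.856, 0.002]
ft_force: [-0.7, -0.4, -0.2]
width: 87.5
```

```bash
python3 - <<'E'
from w import *
d=shot('w10')
im=d['img'].astype(int); g=im.max(2)
P=cloud(d); m=((P[:,:,2]>7)&(P[:,:,2]<30)&(np.hypot(P[:,:,0]-555,P[:,:,1]-396)<70)); blobs(d,m,16,200)
# dark windows / rings on top
near=np.hypot(P[:,:,0]-555,P[:,:,1]-396)<60
print('dark');blobs(d,(g<85)&near,16,60)
cv2.imwrite('pics/w10c.png',d['img'][30:280,160:480,::-1].repeat(2,0).repeat(2,1))
E
```

```text
t 25.85 tcp [604.6 336.5 211.5] jaw 40.8 F [-0.3 -0.4 -0.6] w 87.7 q6 -0.22
z16 c 555.7 395.4 size 29.9 88.6 ang 41.2 px (305, 82, 35, 104) fill 0.97
dark
z16 c 794.4 141.6 size 440.7 64.9 ang 40.7 px (142, 435, 384, 45) fill 0.74
z16 c 713.7 222.7 size 376.7 48.5 ang 40.8 px (146, 348, 365, 43) fill 0.89
z16 c 574.1 374.1 size 19.8 19.5 ang 40.8 px (311, 156, 23, 23) fill 0.79
z16 c 555.5 395.5 size 19.5 19.7 ang 40.8 px (311, 123, 23, 24) fill 0.80
z16 c 537.3 416.6 size 19.2 19.1 ang 40.8 px (311, 90, 23, 24) fill 0.83
```

View pics/w10c.png

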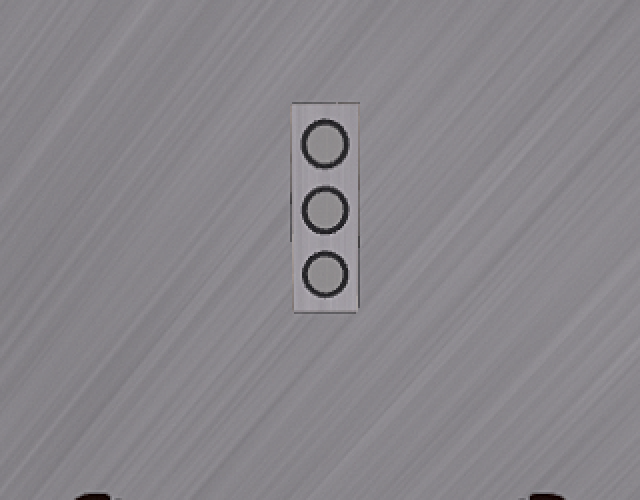

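The slider's windows run from crop (325,144) to (325,274). Its centre is (555.6,395.4) and it lies along 130.9°, so the jaws at 40.8° already suit.

Request:
play_rows(
  increments="1 -.016 .019 -.02 0;1 -.017 .021 -.03 0;1 -.016 .0189 -.03 0;1 0 0 -.035 0;1 0 0 -.035 0;1 0 0 -.03 0;1 0 0 -.018 0;1 0 0 -.007 0;1 0 0 -.003 0;1 0 0 0 0;1 0 0 0 0;0 0 0 0 0;0 0 0 0 0;0 0 0 0 0;0 0 0 0 0;0 0 0 0 0;0 0 0 0 0;0 0 0 0 0;0 0 0 0 0;0 0 0 0 0",
)

```text
t: 27.85
ee_pos: [555.5, 396.3, 4.0]
orientation: [-1.305, -2.858, 0.0]
ft_force: [0.2, -0.1, 0.4]
width: 29.9
```

```bash
python3 -c "
from w import *
rep()"
```

```text
t 27.85 tcp [555.5 396.3   4. ] jaw 40.9 F [ 0.2 -0.1  0.4] w 29.9 q6 -0.11
```

Request:
play_rows(
  increments="0 0 0 .01 0;0 0 0 .025 0;0 0 0 .035 0;0 -.003 -.015 .015 0;0 -.007 -.038 0 1.5;0 -.008 -.044 0 2;0 -.008 -.044 0 2;0 -.008 -.044 0 2;0 -.008 -.044 0 2;0 -.008 -.044 0 2;0 -.008 -.044 0 2;0 -.008 -.044 0 2;0 -.008 -.044 0 0;0 -.008 -.044 0 0;0 -.0053 -.0262 0 0;0 0 0 0 0;0 0 0 0 0;0 0 0 -.03 0;0 0 0 0 0;0 0 0 0 0",
)

```text
t: 29.85
ee_pos: [467.9, -77.8, 59.1]
orientation: [-0.905, -3.007, 0.0]
ft_force: [0.6, -0.4, -1.1]
width: 29.3
```

```bash
python3 -c "
from w import *
rep()"
```

```text
t 29.85 tcp [467.9 -77.8  59.1] jaw 56.5 F [ 0.6 -0.4 -1.1] w 29.3 q6 -1.18
```

Request:
play_rows(
  increments="0 0 -.0005 -.025 0;0 0 0 -.015 0;0 0 0 -.007 0;0 0 0 -.002 0;0 0 0 0 0;0 0 0 -.001 0;0 0 0 -.0005 0;0 0 0 0 0",
)

```text
t: 30.65
ee_pos: [468.5, -79.5, 9.0]
orientation: [0.908, 3.007, 0.0]
ft_force: [0.4, -0.1, -0.8]
width: 29.6
```

Request:
play_rows(
  increments="0 0 0 -.0006 0;0 0 0 0 0;0 0 0 -.0004 0;0 0 0 0 0",
)

```text
t: 31.05
ee_pos: [468.2, -79.5, 8.0]
orientation: [0.908, 3.008, -0.0]
ft_force: [-1.3, 0.4, 5.4]
width: 29.5
```

Request:
play_rows(
  increments="0.45 0 0 0 0;0.45 0 0 0 0;1 0 0 0 0;1 0 0 0 0;1 0 0 0 0;1 0 0 0 0;1 0 0 .015 0;1 0 0 .035 0;1 .004 -.003 .045 0;1 .02 -.013 .045 0;1 .022 -.015 .045 0;1 .017 -.011 .02 0;1 0 0 0 0;1 0 0 0 0;1 0 0 0 0",
)

```text
t: 32.55
ee_pos: [527.7, -119.7, 207.8]
orientation: [-0.906, -3.003, 0.0]
ft_force: [-0.5, -0.2, -0.1]
width: 87.9
```

```bash
python3 - <<'E'
from w import *
d=shot('w11'); im=d['img'].astype(int); g=im.max(2)
P=cloud(d); near=np.hypot(P[:,:,0]-468,P[:,:,1]+79)<75
m=near&(P[:,:,2]>13)&(P[:,:,2]<35); print('slider');blobs(d,m,20,200); print('tile');blobs(d,g<60,4,2000,(468,-79))
cv2.imwrite('pics/w11c.png',d['img'][30:280,160:480,::-1].repeat(2,0).repeat(2,1))
s=get('scene','scene_end.png'); b=np.load('pics/scene0.npz')
c=np.abs(s['img'].astype(int)-b['img']).max(2)[238:268,410:448]; print('dish change px',(c>50).sum())
E
```

```text
t 32.60 tcp [ 527.8 -119.7  207.8] jaw 56.4 F [ 0.8  1.3 -0.5] w 87.6 q6 -1.23
slider
z20 c 468.5 -80.2 size 30.0 88.9 ang 56.4 px (303, 88, 36, 106) fill 0.97
tile
z4 c 468.1 -79.8 size 69.5 124.1 ang 56.4 px (282, 69, 79, 141) fill 0.98
dish change px 0
```

View pics/w11c.png

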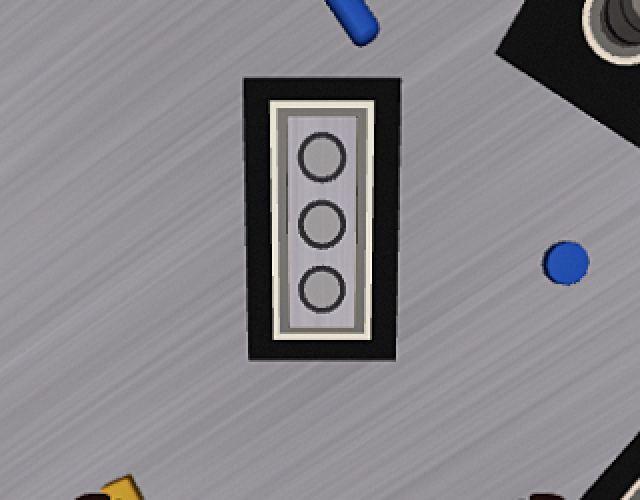

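View pics/scene_end.png

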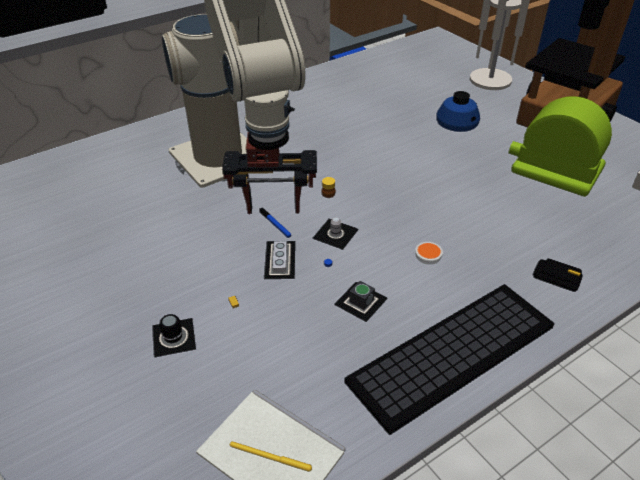

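The slider is centred in and parallel to its outline. In the final scene picture all four accessories stand on their tiles: eyepiece (172,330), objective (336,228), cube (362,294), slider (281,258). The dish at (429,252) is unchanged and the arm is clear of everything.

```bash
python3 -c "
from workcell import ctrl
print(ctrl.close_job())"
```

```text
the job is handed in; nothing more can be done
None
```

All four accessories are parked on their matching tiles and the job is handed in. The last reading before hand-in was about 32.6 s of the 128 s. I lowered each one until the wrist force showed contact (about 5 to 10 N), let go, and looked again from the wrist camera.

| Accessory | Last check |
|---|---|
| Eyepiece | upright; judged by eye, centred in its ring |
| Objective | upright; judged by eye, centred in its ring |
| Cube | about 1.7 mm from its tile's centre (7 mm clear all round if exactly centred); by eye, parallel to its outline |
| Slider | about 0.5 mm from its tile's centre; its angle and the tile's both measured 56.4° |

The dish area showed no change between the first and last scene pictures, and the open gripper was clear of everything.

Two readings were off. The scene camera's depth read about 4 to 6 mm too high, so I took positions from rays cast at the known heights. The wrist depth images also picked up the gripper itself, so the "top height" printouts for the eyepiece and objective were meaningless and I ignored them.

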